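# Flag the worn isolator foot

## Task

Three spring isolator feet stand on the microscope bench. Going from the robot's left to its right, press each foot's round pad down with the fingertips, at least 5 mm, and let it spring back; then push the tag of the softest foot fully down, leaving the other two tags up. Only press: do not lift, tip or shove the feet, leave the other things on the bench alone, and finish clear of everything.

Things in the scene. Friction and masses are not known exactly. Their poses are not given: they have to be found in the camera images.
- mount_a: One of three outwardly identical vibration-isolator feet standing loose on the bench: grey base plate 144 x 84 x 14 mm, about 0.9 kg. Origin: centre of the plate's underside; z up, x along the plate from the pad to the tag. On it, 36 mm from the centre towards -x, a round spring-mounted pad; 42 mm from the centre towards +x, its tag. The letters a, b, c say nothing of the position or the stiffness.
- pad_a_top (a point): Centre of the top face of mount_a's pad, a black rubber-topped disc 48 mm across and 16 mm thick on a coil spring; top face 64 mm above the bench when free. It moves straight down up to 14 mm and springs back. The softest gives from the lightest touch and needs about 0.4 N per mm; each of the other two needs about 1 N to start and then at least 0.8 N per mm. 8 mm down takes about 3 N on the softest, 7 to 13 N on the others. Moves with the pad.
- pad_a (a joint): How far mount_a's pad is pressed down, m: 0 free (to 0.2 mm), 0.014 at its stop.
- tag_a_top (a point): Centre of the top face of mount_a's tag, a T-shaped aluminium tab with a flat cap 16 (along the mount's x) x 30 x 6 mm, standing out of a black guide block 28 x 44 mm whose top is 36 mm above the bench. Up: cap top 56 mm above the bench (starts up, at most 2 mm lower); fully down: cap rests on the block, top at 42 mm. Takes about 3 N to push and stays where it is left. Moves with the tag.
- tag_a (a joint): How far mount_a's tag is pushed down, m: 0 up, 0.014 fully down.
- mount_b: One of three outwardly identical vibration-isolator feet standing loose on the bench: grey base plate 144 x 84 x 14 mm, about 0.9 kg. Origin: centre of the plate's underside; z up, x along the plate from the pad to the tag. On it, 36 mm from the centre towards -x, a round spring-mounted pad; 42 mm from the centre towards +x, its tag. The letters a, b, c say nothing of the position or the stiffness.
- pad_b_top (a point): Centre of the top face of mount_b's pad, a black rubber-topped disc 48 mm across and 16 mm thick on a coil spring; top face 64 mm above the bench when free. It moves straight down up to 14 mm and springs back. The softest gives from the lightest touch and needs about 0.4 N per mm; each of the other two needs about 1 N to start and then at least 0.8 N per mm. 8 mm down takes about 3 N on the softest, 7 to 13 N on the others. Moves with the pad.
- pad_b (a joint): How far mount_b's pad is pressed down, m: 0 free (to 0.2 mm), 0.014 at its stop.
- tag_b_top (a point): Centre of the top face of mount_b's tag, a T-shaped aluminium tab with a flat cap 16 (along the mount's x) x 30 x 6 mm, standing out of a black guide block 28 x 44 mm whose top is 36 mm above the bench. Up: cap top 56 mm above the bench (starts up, at most 2 mm lower); fully down: cap rests on the block, top at 42 mm. Takes about 3 N to push and stays where it is left. Moves with the tag.
- tag_b (a joint): How far mount_b's tag is pushed down, m: 0 up, 0.014 fully down.
- mount_c: One of three outwardly identical vibration-isolator feet standing loose on the bench: grey base plate 144 x 84 x 14 mm, about 0.9 kg. Origin: centre of the plate's underside; z up, x along the plate from the pad to the tag. On it, 36 mm from the centre towards -x, a round spring-mounted pad; 42 mm from the centre towards +x, its tag. The letters a, b, c say nothing of the position or the stiffness.
- pad_c_top (a point): Centre of the top face of mount_c's pad, a black rubber-topped disc 48 mm across and 16 mm thick on a coil spring; top face 64 mm above the bench when free. It moves straight down up to 14 mm and springs back. The softest gives from the lightest touch and needs about 0.4 N per mm; each of the other two needs about 1 N to start and then at least 0.8 N per mm. 8 mm down takes about 3 N on the softest, 7 to 13 N on the others. Moves with the pad.
- pad_c (a joint): How far mount_c's pad is pressed down, m: 0 free (to 0.2 mm), 0.014 at its stop.
- tag_c_top (a point): Centre of the top face of mount_c's tag, a T-shaped aluminium tab with a flat cap 16 (along the mount's x) x 30 x 6 mm, standing out of a black guide block 28 x 44 mm whose top is 36 mm above the bench. Up: cap top 56 mm above the bench (starts up, at most 2 mm lower); fully down: cap rests on the block, top at 42 mm. Takes about 3 N to push and stays where it is left. Moves with the tag.
- tag_c (a joint): How far mount_c's tag is pushed down, m: 0 up, 0.014 fully down.
- objective: Bystander: loose microscope objective lens, 33 mm across, 48 mm tall, upright. Origin: centre of its underside, z up.
- oil: Bystander: loose small oil bottle with a black cap, 34 mm across, 70 mm tall, upright. Origin: centre of its underside, z up.
- slidebox: Bystander: loose white box for slides, 85 x 60 x 30 mm. Origin: centre of its underside, z up.
- driver: Bystander: loose screwdriver 150 mm long lying flat, its x axis from handle to tip. Under 40 mm high.

How it is judged:
On the way, in this order (a step that is already met when the one before it is completed fails the run):
1. the left pad is pressed down at least 3 mm (((value of joint pad_a above 0.003 m and (y of mount_a in the frame of mount_b above 0 m and y of mount_a in the frame of mount_c above 0 m)) or (value of joint pad_b above 0.003 m and (y of mount_b in the frame of mount_a above 0 m and y of mount_b in the frame of mount_c above 0 m)) or (value of joint pad_c above 0.003 m and (y of mount_c in the frame of mount_a above 0 m and y of mount_c in the frame of mount_b above 0 m)))), for 0.1 s.
2. the middle pad is pressed down at least 3 mm (((value of joint pad_a above 0.003 m and ((y of mount_a in the frame of mount_b above 0 m and y of mount_a in the frame of mount_c below 0 m) or (y of mount_a in the frame of mount_b below 0 m and y of mount_a in the frame of mount_c above 0 m))) or (value of joint pad_b above 0.003 m and ((y of mount_b in the frame of mount_a above 0 m and y of mount_b in the frame of mount_c below 0 m) or (y of mount_b in the frame of mount_a below 0 m and y of mount_b in the frame of mount_c above 0 m))) or (value of joint pad_c above 0.003 m and ((y of mount_c in the frame of mount_a above 0 m and y of mount_c in the frame of mount_b below 0 m) or (y of mount_c in the frame of mount_a below 0 m and y of mount_c in the frame of mount_b above 0 m))))), for 0.1 s.
3. the right pad is pressed down at least 3 mm (((value of joint pad_a above 0.003 m and (y of mount_a in the frame of mount_b below 0 m and y of mount_a in the frame of mount_c below 0 m)) or (value of joint pad_b above 0.003 m and (y of mount_b in the frame of mount_a below 0 m and y of mount_b in the frame of mount_c below 0 m)) or (value of joint pad_c above 0.003 m and (y of mount_c in the frame of mount_a below 0 m and y of mount_c in the frame of mount_b below 0 m)))), for 0.1 s.
4. the tag of the softest foot (the one whose free pad rests a hair below its stop) is pushed down (((value of joint tag_a above 0.011 m and value of joint pad_a above 8e-05 m) or (value of joint tag_b above 0.011 m and value of joint pad_b above 8e-05 m) or (value of joint tag_c above 0.011 m and value of joint pad_c above 8e-05 m))), for 0.1 s.
At the end, for the whole second after the job is handed in: The softest foot (its free pad rests over 0.08 mm below the stop) has its tag at least 11 mm down, the other two tags under 5 mm; all pads back up within 2 mm; feet upright, at rest and within 20 mm of where they stood; the four bystanders within 30 mm (((value of joint tag_a above 0.011 m and value of joint pad_a above 8e-05 m) or (value of joint tag_b above 0.011 m and value of joint pad_b above 8e-05 m) or (value of joint tag_c above 0.011 m and value of joint pad_c above 8e-05 m)) and (value of joint tag_a below 0.005 m or value of joint pad_a above 8e-05 m) and value of joint each of pad_a, pad_b, pad_c below 0.002 m and distance of each of mount_a, mount_b, mount_c from where it was at the start of the episode below 0.02 m and angle between each of mount_a, mount_b, mount_c's own z axis and vertical below 0.05 rad and linear speed of each of mount_a, mount_b, mount_c below 0.02 m/s and (value of joint tag_b below 0.005 m or value of joint pad_b above 8e-05 m) and (value of joint tag_c below 0.005 m or value of joint pad_c above 8e-05 m) and distance of each of objective, oil, slidebox, driver from where it was at the start of the episode below 0.03 m); the robot touches nothing.
It fails at once if a mount is lifted, tipped or shoved more than 20 mm from its place (height (world z) of any of mount_a, mount_b, mount_c above 0.008 m or angle between any of mount_a, mount_b, mount_c's own z axis and vertical above 0.15 rad or distance of any of mount_a, mount_b, mount_c from where it was at the start of the episode above 0.02 m).
It fails at once if a bystander (objective lens, oil bottle, slide box, screwdriver) is lifted or moved more than 30 mm (distance of any of objective, oil, slidebox, driver from where it was at the start of the episode above 0.03 m or height (world z) of any of objective, oil, slidebox above 0.012 m).
It also fails if it takes over 51 s, if anything falls off the work surface, if the arm or the gripper's body presses on something with over 40 N, if the wrist force passes 120 N, or if a joint passes its speed limit or range.

## Robot

A 7-joint arm with a two-finger parallel gripper is mounted at the origin on the work surface. World frame = base frame: x ahead of the robot, y to its left, z up, the work surface at z = 0. Lengths are in m, angles in rad, forces in N, time in s.
With the tool pointing down it reaches from about 0.35 to 0.9 m from the base axis. Payload 8.1 kg.
Tool frame: the origin (TCP) lies between the finger pads; the fingertips stand 14 mm ahead of it and the grasp point (between the pads) lies 5 mm behind it; z points along the fingers, y is the line along which they close (so a half turn about z gives the same grasp; the last joint's range is limited). The gripper opens to 92 mm and grips with 3 to 60 N. Pads are 19 mm wide; open, the fingers measure 130 mm over their backs; the gripper's body (75 mm by 190 mm) begins 47 mm behind the grasp point.
Start: joints at [1.208, 0.434, 0.025, 1.573, -0.012, 1.134, -0.075], TCP at [0.161, -0.604, 0.241] pointing down, gripper open.
Joint ranges: [-2.62, 2.62], [-0.44, 2.09], [-1.27, 1.32], [0.08, 2.57], [-1.32, 4.46], [0.12, 2], [-2.74, 2.74]. Speed limits (rad/s): [2.22, 2.22, 3.01, 3.01, 3.14, 3.14, 3.14].

## Interface

Orientations are given as a unit quaternion [w, x, y, z].
In Python, from cell import bot gives the robot as it stands. The module is installed in compiled form; this text tells all that it offers. Calls block until the motion is done:
- bot.move_pose(position, orientation): joint-space move of the TCP to a pose.
- bot.move_straight(position, orientation=None, max_speed=0.15, stop_force=None): straight line of the TCP; orientation=None keeps the orientation; max_speed is the mean speed in m/s. With stop_force (N) it stops when the force on the tool has changed by that much, and returns True; else False.
- bot.goto_joints(angles): joint-space move.
- bot.command_gripper(opening, force=None): finger opening in m; force is the grip in N (None keeps the last); returns when the fingers have stopped.
- bot.sleep(seconds).
- bot.inverse_kinematics(position, orientation): joint angles nearest the present ones, or None.
- bot.sense(): the state.
- bot.camera(name): name is "side" or "top" or "wrist"; returns a dict with "pixels" (480x640x3 uint8, red, green, blue), "fx", "fy", "cx", "cy" (pixels), "camera_from_world" (4x4, takes a point from world to camera coordinates). Camera axes: x right, y up, looking along -z (the intrinsics and any distortion apply to the point x, -y, -z); pixel columns grow to the right and rows downward; lengths in m; the calibration is good to about 2 mm. The wrist camera is an equidistant fisheye: a pixel r from the principal point sees the ray r / f radians off the axis. A picture is of the moment at which its call begins. There is no depth.
A pose or a line that the arm cannot do raises bot.PlanningError and nothing moves.
- bot.finish_job(): hands the job in; it is judged then, once.
Trained networks look in a picture, given as the dict that the camera call returned (one of the last four; its "shot" number tells which), for a name from the list of things; names that differ only in an ending like _2 or _b are one class to them, and where a whole thing is asked for, a point or a joint stands for the part that bears it (a point fixed in the world has none). Each returns a list of dicts, best first, with "score" (0 to 1); they miss things now and then, are a little off and sometimes report something else, mostly with a low value. They report only what shows in the picture. A call takes as long as a camera call.
- bot.trace(picture, name): "pixels" (480x640 bool, what is visible of it) and "box" ([left, top, width, height] in pixels, round what is visible of it).
The state is a dict: "clock": time; "qpos": joint angles; "qd": joint speeds; "joint_efforts": joint torques, N m; "position": TCP position; "tool_rot": TCP orientation; "ft_force": force on the tool from outside, world axes, zero at the start; "moment": the same for the moment, N m; "finger_gap": finger opening in m; "gripper_force": force on a finger pad.
Only numpy, scipy, OpenCV 4.12 (cv2) and the standard library are available. Lean on these libraries where they do the work, as an engineer would, in place of code of your own. Each camera call takes 0.05 s, during which the arm holds its last target. There are 200 camera calls.

## Working session

There is one attempt and no reset: what is moved stays moved. The work goes in short steps, each a Python script; the robot and the scene stay as the last script left them, time stands still between calls to the robot, and variables do not carry over. Pictures are saved under pics/ and viewed, at most 10 in all, crops included, and the job is handed in when it is done.

```bash
mkdir -p pics; python3 - <<'E'
from cell import bot
import cv2,numpy as np
s=bot.sense();print(s['clock'],s['position'],s['tool_rot'],s['ft_force'])
ims=[]
for n in("top","side"):
    c=bot.camera(n);cv2.imwrite(f"pics/{n}0.png",c["pixels"][:,:,::-1])
    print(n,c['fx'],c['cx'],c['cy'],c.keys());print(np.round(c['camera_from_world'],3).tolist())
    for k in("mount_a","pad_a_top","tag_a_top"):
        for d in bot.trace(c,k):print(k,round(d['score'],2),d['box'],np.argwhere(d['pixels']).mean(0)[::-1].round(1))
print(bot.sense()['clock'])
E
```

```text
0.0 [ 0.1603842  -0.60358759  0.239978  ] [-7.24706477e-04  9.91579056e-01  1.29500666e-01 -1.69199797e-04] [ 0.36145394 -0.04722702 -0.14969624]
top 452.11544966042396 316.876109342569 239.3739669513582 dict_keys(['pixels', 'fx', 'fy', 'cx', 'cy', 'camera_from_world', 'shot'])
[[-0.018, -1.0, -0.006, 0.019], [0.986, -0.019, 0.163, -0.534], [-0.163, -0.003, 0.987, -0.916], [0.0, 0.0, 0.0, 1.0]]
mount_a 0.82 [383.4, 223.7, 48.6, 70.8] [406.1 257.7]
mount_a 0.69 [284.2, 221.9, 62.8, 74.8] [315.2 258.9]
mount_a 0.6 [204.7, 207.9, 37.5, 69.0] [224.2 243. ]
pad_a_top 0.93 [206.3, 245.0, 25.2, 21.6] [217.4 255.6]
tag_a_top 0.55 [285.6, 222.7, 58.6, 72.4] [315.  258.6]
side 433.3111158299478 324.3755762024659 242.47893045171665 dict_keys(['pixels', 'fx', 'fy', 'cx', 'cy', 'camera_from_world', 'shot'])
[[-0.922, -0.388, 0.007, 0.484], [0.209, -0.479, 0.853, -0.181], [-0.327, 0.787, 0.523, -0.748], [0.0, 0.0, 0.0, 1.0]]
mount_a 0.93 [224.2, 303.3, 93.7, 66.2] [271.9 336.6]
mount_a 0.86 [297.7, 253.3, 71.6, 43.1] [335.9 277.1]
mount_a 0.81 [329.9, 207.6, 70.5, 46.2] [366.2 232.1]
mount_a 0.52 [372.2, 182.4, 39.9, 24.0] [392.3 196.1]
pad_a_top 0.58 [275.1, 314.4, 26.6, 24.1] [287.  323.6]
tag_a_top 0.51 [239.9, 303.5, 19.2, 17.8] [248.6 311.3]
0.4
```

```bash
python3 - <<'E'
import cv2
a=cv2.imread("pics/top0.png")[180:330,170:450]
cv2.imwrite("pics/top0c.png",cv2.resize(a,None,fx=2.8,fy=2.8,interpolation=cv2.INTER_CUBIC))
E
```

```text
(no output)
```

View pics/top0c.png

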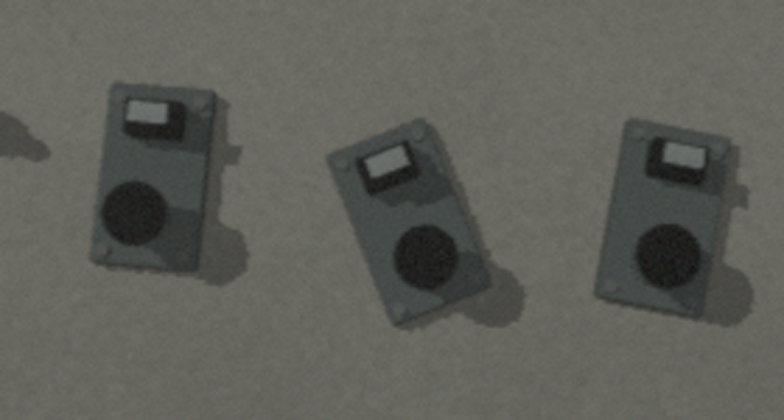

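View pics/top0.png

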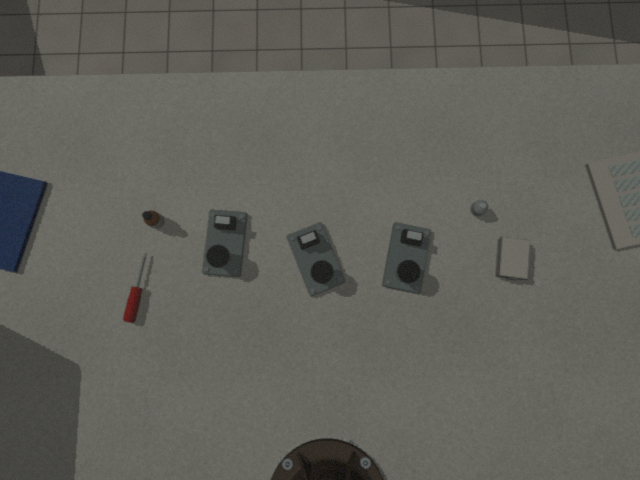

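View pics/side0.png

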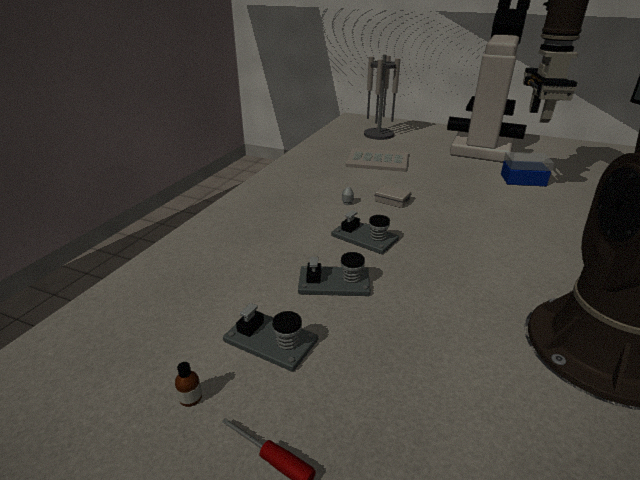

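The top view shows three feet, with the pads at about (217,256), (322,272) and (408,271) and the tags at (222,219), (308,237) and (414,235). The oil bottle, driver, lens and box are well clear, so next I back-project these pixels and cross-check them in the side view.

```bash
cat > geo.py <<'E'
import numpy as np
def ray_z(c,px,z):
    """undistorted pinhole pixel -> world point at height z"""
    M=np.linalg.inv(c['camera_from_world']);d=M[:3,:3]@[(px[0]-c['cx'])/c['fx'],-(px[1]-c['cy'])/c['fy'],-1]
    o=M[:3,3];return o+d*(z-o[2])/d[2]
def proj(c,p):
    q=c['camera_from_world']@np.r_[p,1];return np.array([c['cx']-c['fx']*q[0]/q[2],c['cy']+c['fy']*q[1]/q[2]])
E
python3 - <<'E'
from cell import bot
from geo import *
import cv2
top=bot.camera("top");side=bot.camera("side")
P=np.array([[134,213],[426,257],[668,256]])/2.8+[170,180]
T=np.array([[147,111],[387,160],[684,155]])/2.8+[170,180]
im=cv2.cvtColor(side['pixels'],cv2.COLOR_RGB2BGR);out=[]
for p,t in zip(P,T):
    a=ray_z(top,p,.064);b=ray_z(top,t,.055);v=b-a
    print(a.round(4),b.round(4),'dist',np.hypot(*v[:2]).round(4),'yaw',np.arctan2(v[1],v[0]).round(3),proj(side,a).round(1),proj(side,b).round(1))
    for q in(a,b): cv2.drawMarker(im,tuple(int(round(x*1)) for x in proj(side,q)),(0,255,0),0,5,1)
    out.append(np.r_[a,b])
np.save("feet.npy",out)
cv2.imwrite("pics/side1.png",cv2.resize(im[190:380,210:420],None,fx=3,fy=3,interpolation=cv2.INTER_CUBIC))
E
```

```text
[0.5001 0.2148 0.064 ] [0.5788 0.2084 0.055 ] dist 0.0789 yaw -0.081 [287.7 318.6] [248.7 308.1]
[ 4.637e-01 -1.000e-04  6.400e-02] [0.5379 0.0276 0.055 ] dist 0.0792 yaw 0.358 [352.9 257.1] [313.4 259.7]
[ 0.4611 -0.1774  0.064 ] [ 0.5375 -0.195   0.055 ] dist 0.0783 yaw -0.227 [379.6 218.7] [351.1 212.8]
```

View pics/side1.png

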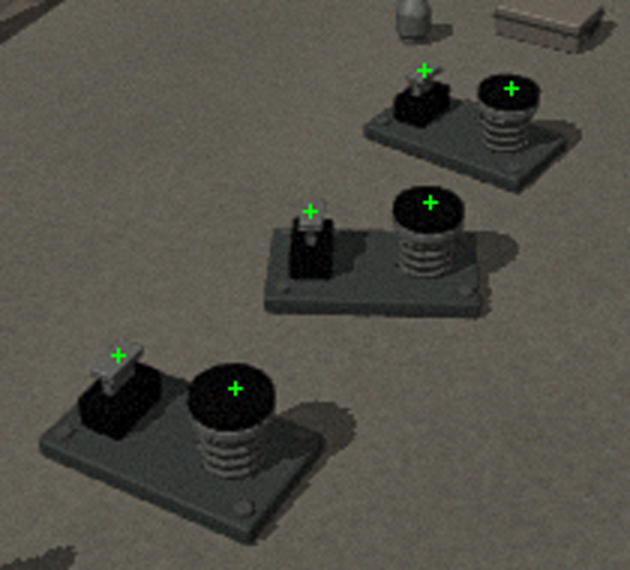

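The green markers fall on all the pad and cap tops, at crop (235,388), (430,202), (511,88) for the pads, so the positions agree in both views to about 3 mm. Next I press from left to right and record the force.

```bash
cat > press.py <<'E'
from cell import bot
from geo import *
def q(psi): return [0,np.cos(psi/2),np.sin(psi/2),0]
def fz(n=4):
    out=[]
    for _ in range(n): out.append(bot.sense()['ft_force'][2]);bot.sleep(.03)
    return np.mean(out)
def yaw(f): return np.arctan2(f[4]-f[1],f[3]-f[0])
def press_pad(f):
    """press at tip depths 0/4/9 mm, returns list of (measured tip z in mm, force change)"""
    o=q(yaw(f));bot.move_pose([f[0],f[1],.15],o)
    bot.move_straight([f[0],f[1],.086]);bot.sleep(.2);f0=fz();r=[]
    for z in(.060,.055):
        hit=bot.move_straight([f[0],f[1],z+.014],max_speed=.03,stop_force=25);bot.sleep(.25)
        r.append((round(bot.sense()['position'][2]*1e3-14,2),round(fz()-f0,2),hit))
    bot.move_straight([f[0],f[1],.15]);return r
E
python3 - <<'E'
from press import *
F=np.load("feet.npy");bot.command_gripper(0.0,5)
print(bot.sense()['finger_gap'])
print(press_pad(F[0]),bot.sense()['clock'])
E
```

```text
0.0001900489127799037
[(np.float64(60.21), np.float64(4.84), False), (np.float64(55.4), np.float64(8.65), False)] 8.2833
```

```bash
python3 - <<'E'
from press import *
F=np.load("feet.npy")
for f in F[1:]: print(press_pad(f),bot.sense()['clock'])
bot.move_pose([.40,-.19,.25],q(0))
c=bot.camera("top")
import cv2
cv2.imwrite("pics/top2.png",cv2.resize(c["pixels"][180:330,170:450,::-1],None,fx=2.8,fy=2.8,interpolation=cv2.INTER_CUBIC))
E
```

```text
[(np.float64(60.1), np.float64(1.76), False), (np.float64(55.07), np.float64(3.58), False)] 12.3917
[(np.float64(60.1), np.float64(6.54), False), (np.float64(55.46), np.float64(12.22), False)] 16.3667
```

The forces at about 9 mm are 8.7, 3.6 and 12.2 N, so the middle foot is the softest. I push its tag.

```bash
python3 - <<'E'
from press import *
import cv2
f=np.load("feet.npy")[1];o=q(yaw(f));p=f[3:5]
bot.move_pose([*p,.15],o);bot.move_straight([*p,.076]);bot.sleep(.2);f0=fz()
for z,s in((.049,15),(.0405,15)):
    h=bot.move_straight([*p,z+.014],max_speed=.03,stop_force=s);bot.sleep(.15)
    print(h,bot.sense()['position'][2]*1e3-14,fz()-f0)
bot.move_straight([*p,.15]);bot.move_pose([.35,-.35,.3],q(0))
ims=[]
for n,(r0,r1,a,b) in(("top",(190,310,180,450)),("side",(190,380,210,420))):
    ims.append(cv2.resize(bot.camera(n)["pixels"][r0:r1,a:b,::-1],(400,400*(r1-r0)//(b-a))))
h=max(i.shape[0] for i in ims)
cv2.imwrite("pics/end.png",np.hstack([np.pad(i,((0,h-i.shape[0]),(0,0),(0,0))) for i in ims]))
print(bot.sense()['clock'])
E
```

```text
False 48.91763425019149 0.373554679115104
True 42.213409782424336 13.196323130931694
22.9917
```

View pics/end.png

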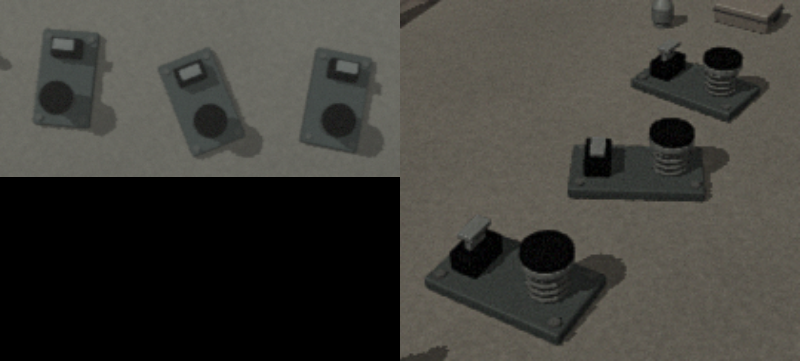

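The middle tag, at (598,147) in the side half, sits on its block. The outer tags at (475,233) and (668,52) are still up, the pads are back up, the feet have not moved, and the arm is clear.

```bash
python3 -c "
from cell import bot
print(bot.finish_job())"
```

```text
the job is handed in; nothing more can be done
None
```

I pressed all three pads about 9 mm from left to right, found the middle foot softest (3.6 N against 8.7 and 12.2 N), pushed only its tag fully down, and handed the job in at about 23 s with the arm clear; no verdict was returned.

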